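# Close the heater valve and hold its knob pressed in

## Robot

A 6-joint arm with a two-finger parallel gripper is mounted at the origin on a cart in front of the work surface, level with it; the furniture and walls round the work are solid. World frame = base frame: x ahead of the robot, y to its left, z up, the work surface at z = 0. Lengths are in m, angles in degrees, forces in N, time in s.
With the tool pointing down it reaches from about 0.375 to 0.9 m from the base axis. Payload 3.1 kg.
Tool frame: the origin (TCP) lies on the centre line of the jaws, within the pads' length; the fingertips stand 14 mm ahead of it and the grasp point (between the pads) lies 5 mm behind it (bot.tips_ahead is the distance from the TCP to the fingertips, in m); z points along the fingers, y is the line along which they close (so a half turn about z gives the same grasp; the last joint's range is limited). The gripper opens to 87 mm and grips with 3 to 60 N. Pads are 19 mm wide; open, the fingers measure 117 mm over their backs; the gripper's body (75 mm by 190 mm) begins 51 mm behind the grasp point.
Start: joints at [-74.513, 30.224, 82.088, -0, 67.689, -10.227], TCP at [0.271, -0.563, 0.205] pointing down, gripper open.
Joint ranges: [-176.69, 176.69], [-43.24, 126.21], [12.49, 139.97], [-82, 262], [0, 151.66], [-163.58, 163.58]. Speed limits (degrees/s): [159.86, 159.86, 180, 180, 180, 180].

## Interface

Orientations are given as a 3x3 rotation matrix whose columns are the frame's x, y, z axes.
In Python, from rig import bot gives the robot as it stands.
- The arm moves only by the tool play_rows, never from a script. Its argument "moves" is a list that holds one entry, the list of rows, each a list of 6 numbers: the shift along the tool's x, y, z in mm, then the turn, a rotation vector about the tool's x, y, z in rad. A call has 1 to 5 rows; each row shifts and turns the commanded pose from where the row before left it, along the tool's axes as they then stand; what a row does not reach is not made up. A row lasts 1/10 s, in which the tool goes at most 50 mm and 8.59 degrees, less where a joint would pass 70% of its speed; a pose out of reach is approached as far as the arm can. A call with a gripper value outside its range is refused whole. "fingers" is the opening, from -1 (shut) to 1 (fully open), set as the call begins (left out, the last holds). The fingers move at their own pace and stop on an object; the grip force is fixed at half the most. Time passes only in rows, so rows that do not move let the fingers close. It gives the time, the measured TCP pose, the force, the opening and the grip force at its end, in the units of the state.
- bot.read_state(): the state, without advancing time (a new reading comes with each control period).
- bot.capture(name): name is "side" or "top" or "wrist"; returns a dict with "image" (384x512x3 uint8, blue, green, red), "fx", "fy", "cx", "cy" (pixels), "distortion" ([k1, k2, p1, p2, k3] as OpenCV has them; the pictures are not rectified), "R" (3x3) and "t" (3): a world point X has camera coordinates R X + t. Camera axes: x right, y down, z forward; pixel columns grow to the right and rows downward; lengths in m; the calibration is good to about 2 mm. A picture is of the moment at which its call begins. There is no depth.
- bot.hand_in(): hands the job in; it is judged then, once.
Trained networks look in a picture, given as the dict that the camera call returned (one of the last four; its "shot" number tells which), for a name from the list of things; names that differ only in an ending like _2 or _b are one class to them, and where a whole thing is asked for, a point or a joint stands for the part that bears it (a point fixed in the world has none). Each returns a list of dicts, best first, with "confidence" (0 to 1); they miss things now and then, are a little off and sometimes report something else, mostly with a low value. They report only what shows in the picture. A call takes as long as a camera call. They do not tell look-alikes from the thing itself.
- bot.search_frame(picture, query): "centre" ([column, row] in pixels, amid what is visible of it).
- bot.silhouettes(picture, query): "pixels" (384x512 bool, what is visible of it) and "centre" ([column, row] in pixels, amid what is visible of it).
- bot.pinpoint(picture, query): "centre" ([column, row] in pixels: a listed point, or the origin of a listed thing).
The state is a dict: "time_s": time; "joint_positions": joint angles; "qvel": joint speeds; "tau": joint torques, N m; "position": TCP position; "tcp_rot": TCP orientation; "force": force on the tool from outside, world axes, zero at the start; "moment": the same for the moment, N m; "opening": opening from 0.0 (shut) to 1.0 (fully open); "grasp_force": force on a finger pad.
Only numpy, scipy, OpenCV 4.12 (cv2) and the standard library are available. Lean on these libraries where they do the work, as an engineer would, in place of code of your own. Each camera call takes 0.05 s, during which the arm holds its last target. There are 200 camera calls.

## Task

First turn both wing fasteners on the heater valve's cover clockwise to their end stops (any order). Then take the black knob, turn it so that its D-shaped bore matches the flat of the valve's spindle, push it all the way onto the spindle, and press it in against the spring as far as it goes. Finish while still gripping the knob and holding it pressed in, and leave the bearing, the ball joint and the grease tub where they are.

Things in the scene. Friction and masses are not known exactly. Their poses are not given: they have to be found in the camera images.
- valve: Gas valve of a workshop heater, fixed to the bench: a grey cast box with a dark steel cover, 90 (its x) x 210 (its y) x 50 mm tall, two brass pipe stubs on its +x side. Origin at the centre of its underside on the bench, z up. On the cover stand a spindle in the middle (it rises from a steel boss of 34 mm diameter, 6 mm high) and a wing fastener 75 mm to either side along its y.
- fastener_left_grip (a point): Centre of the upright wing of the fastener at the valve's +y end. The steel wing is a flat bar 40 mm long (along this point's x), 10 mm thick (y) and 26 mm tall (z), 13 mm of it above this point and 13 mm below; under it a round collar of 28 mm diameter, 6 mm high on the cover. It turns about its vertical centre line.
- fastener_left (a joint): Angle of that fastener in rad: grows clockwise seen from above, from 0 (wing along the row, the valve's y) to 1.57 at its end stop (wing across the valve, along its x). Starts 0.1 to 0.7. It takes about 0.06 N m, and stays where it is left.
- fastener_right_grip (a point): The same point of the identical fastener at the valve's -y end.
- fastener_right (a joint): Angle of that fastener, as for the other one.
- spindle_tip (a point): Centre of the top of the steel spindle, 84 mm above the bench when not pressed; z up along the spindle. Its top 20 mm are D-shaped: 16 mm diameter, cut by one flat 4.5 mm from the axis; this point's x axis points from the axis towards the flat. Edges of the tip are chamfered 1 mm. Below the D it is round, 20 mm in diameter.
- spindle (a joint): Angle of the spindle about its vertical axis in rad (anticlockwise seen from above); at 0 the flat looks to the valve's -x, roughly towards the robot; starts within 0.45 of that. It is stiff to turn (0.25 N m) and may be left at the angle it has.
- stem (a joint): How far the spindle is pressed down, in m: 0 free, 0.008 at the bottom stop. A spring resists with 3 N at first and 10 N at the stop and pushes it back up when released.
- knob_center (a point): The loose black plastic knob, 80 g, bore down on the bench; this point lies on its axis, 22 mm above its underside, z up. A round skirt, 44 mm diameter and 18 mm tall, carries an upright grip bar along this point's x: 42 mm long, 12 mm thick, 26 mm tall (total height 44 mm). A pointer nose low on the skirt, ending 31 mm from the axis, marks +x.
- knob_mouth (a point): Centre of the knob's underside, the mouth of its bore; same axes. The bore is D-shaped, 16 mm deep: 18 mm diameter, one flat 5.5 mm from the axis on the +x side, under the pointer. So it goes on only with the pointer over the spindle's flat, with 1 mm of play all round. Fully on, this point is 16 mm below the spindle's tip.
- bearing: Bystander: steel ball bearing lying flat, 52 mm in diameter, 16 mm high; origin under its centre.
- ball_joint: Bystander: grey ball joint standing on its cup, 48x84x64 mm; origin under its centre.
- grease_tub: Bystander: white tub with a green lid, 70 mm in diameter, 56 mm high; origin under its centre.
Not all that is in view belongs to the job. Of the things like the part that bears knob_center, leave any that is white; of the rest the larger one is meant.

How it is judged (in metres and radians):
On the way, in this order (a step that is already met when the one before it is completed fails the run):
1. both wing fasteners are turned to their end stops (value of joint each of fastener_left, fastener_right above 1.45 rad), for 0.2 s.
2. the knob is fully on the spindle, its flat on the spindle's flat (z of knob_mouth in the frame of spindle_tip below -0.0135 m and horizontal distance between knob_mouth and spindle_tip below 0.003 m and angle between the x axis of knob_center and the x axis of spindle_tip, either way round below 0.25 rad and angle between knob_center's own z axis and vertical below 0.12 rad), for 0.1 s.
At the end, for the whole second after the job is handed in: Fasteners above 1.45 rad; knob on the spindle: underside 13.5 mm or more below the tip, within 3 mm of the axis, flats within 0.25 rad, upright within 0.12 rad; spindle pressed in over 5 of its 8 mm, by the knob (over 4 N), which the fingers grip (over 2 N) (all of step 1 and all of step 2 and value of joint stem above 0.005 m and contact force between the fingers and knob above 2 N and contact force between knob and spindle above 4 N); the arm keeps its last pose, push and grip.
It fails at once if the bearing is pushed more than 30 mm (distance of bearing from where it was at the start of the episode above 0.03 m).
It fails at once if the ball joint is pushed more than 30 mm (distance of ball_joint from where it was at the start of the episode above 0.03 m).
It fails at once if the grease tub is pushed more than 30 mm (distance of grease_tub from where it was at the start of the episode above 0.03 m).
It also fails if it takes over 72 s, if anything falls off the work surface, if the arm or the gripper's body presses on something with over 40 N, if the wrist force passes 120 N, or if a joint passes its speed limit or range.

## Working session

There is one attempt and no reset: what is moved stays moved. The work goes in short steps, Python scripts to look and compute and a tool call to move; the robot and the scene stay as the last step left them, time stands still between calls to the robot, and variables do not carry over. Pictures are saved under pics/ and viewed, at most 10 in all, crops included, and the job is handed in when it is done.

Besides the shell and the picture viewer there is one more tool, called after ">>>" as name(argument=value, ...), one argument or row to a line, values as JSON. play_rows: Moves the arm, as the interface text tells. Its arguments: {"type":"object","properties":{"moves":{"type":"array","items":{"type":"array","items":{"type":"array","items":{"type":"number"}}}},"fingers":{"type":"number"}},"required":["moves"]}

```bash
ls; mkdir -p pics
cat > h.py <<'E'
import numpy as np, cv2
from rig import bot
def K(p): return np.array([[p["fx"],0,p["cx"]],[0,p["fy"],p["cy"]],[0,0,1.]])
def ray(p,px):
    u=cv2.undistortPoints(np.array([[px]],float),K(p),np.array(p["distortion"],float))[0,0]
    R=np.array(p["R"]);t=np.array(p["t"]); return -R.T@t, R.T@np.array([u[0],u[1],1.])
def atz(p,px,z):
    o,d=ray(p,px); return o+d*(z-o[2])/d[2]
def proj(p,X):
    return cv2.projectPoints(np.array(X,float).reshape(-1,1,3),cv2.Rodrigues(np.array(p["R"],float))[0],np.array(p["t"],float),K(p),np.array(p["distortion"],float))[0][:,0]
E
python3 - <<'E'
from h import *
Z=dict(valve=0,fastener_left_grip=.069,fastener_right_grip=.069,spindle_tip=.084,knob_center=.022,knob_mouth=0,bearing=0,ball_joint=0,grease_tub=0)
ims=[]
for c in("top","side"):
    p=bot.capture(c); ims.append(p["image"])
    for q,z in Z.items():
        for r in bot.pinpoint(p,q)[:4]:
            print(c,q,np.round(r["centre"]),round(r["confidence"],2),np.round(atz(p,r["centre"],z),3))
cv2.imwrite("pics/a.png",cv2.resize(np.vstack(ims),(None or 800,1200))[:600]); cv2.imwrite("pics/b.png",cv2.resize(ims[1],(800,600)))
print(bot.read_state())
E
```

```text
pics
top valve [248. 199.] 0.84 [ 0.489 -0.066  0.   ]
top fastener_left_grip [226. 205.] 0.55 [0.461 0.008 0.069]
top fastener_right_grip [266. 191.] 0.53 [ 0.506 -0.131  0.069]
top spindle_tip [226. 206.] 0.59 [0.456 0.005 0.084]
top knob_center [313. 213.] 0.58 [ 0.432 -0.294  0.022]
top knob_center [315. 190.] 0.51 [ 0.513 -0.303  0.022]
top knob_mouth [317. 215.] 0.6 [ 0.426 -0.309  0.   ]
top knob_mouth [266. 192.] 0.56 [ 0.51 -0.13  0.  ]
top knob_mouth [312. 191.] 0.45 [ 0.513 -0.296  0.   ]
top knob_mouth [302. 172.] 0.42 [ 0.582 -0.262  0.   ]
top bearing [319. 156.] 0.51 [ 0.64  -0.324  0.   ]
top ball_joint [371. 165.] 0.79 [ 0.601 -0.512  0.   ]
top grease_tub [155. 232.] 0.85 [0.378 0.267 0.   ]
side valve [245. 207.] 0.85 [ 0.479 -0.068  0.   ]
side valve [224. 156.] 0.71 [0.388 0.256 0.   ]
side fastener_left_grip [241. 173.] 0.53 [0.464 0.017 0.069]
side fastener_left_grip [257. 262.] 0.44 [ 0.514 -0.364  0.069]
side fastener_right_grip [257. 201.] 0.51 [ 0.513 -0.131  0.069]
side spindle_tip [244. 181.] 0.57 [ 0.474 -0.051  0.084]
side knob_center [257. 261.] 0.79 [
[... 669 characters left out ...]
189492e-04,
        6.76888799e+01, -1.02257698e+01]), 'qvel': array([-0.06975941,  0.05062137,  0.01663512,  0.01413381, -0.04387422,
       -0.09300901]), 'tau': array([ 1.29106334e-03, -4.40014744e+01, -1.76987779e+01,  6.34642504e-02,
        5.03012014e-02, -2.90094272e-05]), 'position': array([ 0.27119664, -0.56308683,  0.20477447]), 'tcp_rot': array([[ 9.00987082e-01,  4.33845915e-01,  1.99483807e-05],
       [ 4.33845915e-01, -9.00987081e-01, -4.57418879e-05],
       [-1.87169792e-06,  4.98673735e-05, -9.99999999e-01]]), 'force': array([ 0.36625203, -0.08419648,  0.21143733]), 'moment': array([-0.05645551,  0.00071553, -0.02862003]), 'grasp_force': 0.0, 'opening': 1.0002487208747528}
```

Run:
```python
from h import *
a=bot.capture("top")["image"][120:270,130:400]; b=bot.capture("side")["image"][130:360,160:350]
cv2.imwrite("pics/c.png",np.hstack([cv2.resize(a,(480,267),interpolation=2).copy() if 0 else cv2.copyMakeBorder(cv2.resize(a,(460,256),interpolation=2),0,304,0,0,0),cv2.resize(b,(338,560)) if 0 else cv2.resize(b[:,:140],(340,560),interpolation=2)]))
```

```text
(no output)
```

View pics/c.png

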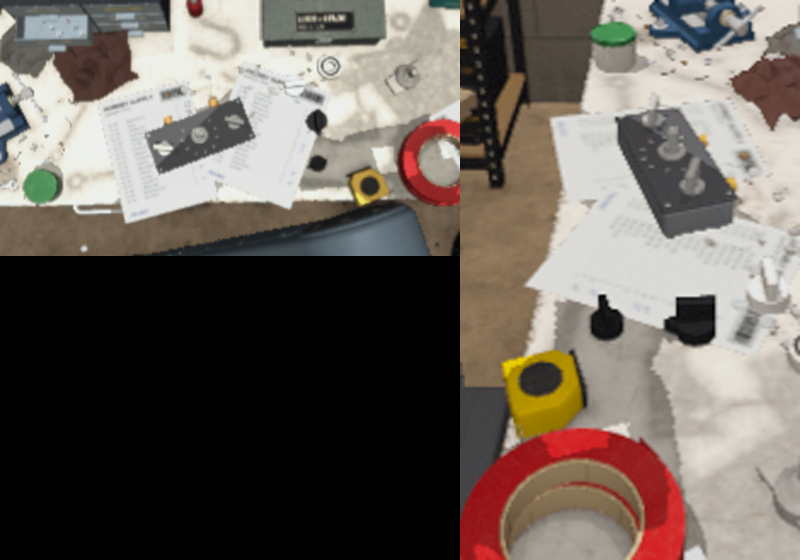

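View pics/b.png

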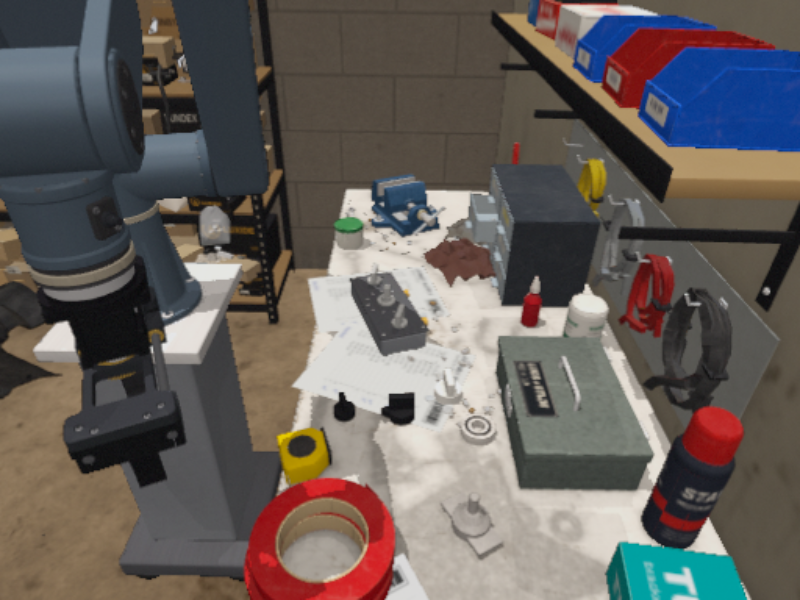

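Look-alikes of the knob, as side-view pixels: small black knob (220,260), larger black knob (257,261), white knob (285,247). The larger black one at about (0.513,-0.305) is the target. The wrist camera gets a close look on the way.

>>> play_rows(
  moves=[
    [[37,-32,0,0,0,0],[37,-32,0,0,0,0],[37,-32,0,0,0,0],[37,-32,0,0,0,0],[37,-32,0,0,0,0]],
  ],
)

```text
time_s: 1.6
position: [0.3689, -0.337, 0.2049]
tcp_rot: [[0.901, 0.433, 0.0], [0.433, -0.901, -0.0], [0.0, 0.001, -1.0]]
force: [0.1, 0.2, 0.2]
opening: 1.002
grasp_force: 0.0
```

Run:
```python
from h import *
p=bot.capture("wrist"); cv2.imwrite("pics/d.png",cv2.resize(p["image"],(800,600)))
Z=dict(knob_center=.022,knob_mouth=0,bearing=0)
for q,z in Z.items():
    for r in bot.pinpoint(p,q)[:4]: print(q,np.round(r["centre"]),round(r["confidence"],2),np.round(atz(p,r["centre"],z),4))
s=bot.read_state();print(s["position"],s["joint_positions"],s["time_s"]); print(-np.array(p["R"]).T@p["t"],p["R"])
```

```text
knob_center [280.  35.] 0.97 [ 0.5126 -0.3036  0.022 ]
knob_center [243. 111.] 0.87 [ 0.4247 -0.3025  0.022 ]
knob_mouth [246. 111.] 0.74 [ 0.4251 -0.3053  0.    ]
knob_mouth [280.  36.] 0.7 [ 0.5163 -0.3045  0.    ]
[ 0.36908105 -0.33809592  0.20516599] [-5.52864428e+01  2.06172449e+01  9.96778758e+01 -3.05647206e-02
  5.96338293e+01  8.85441251e+00] 1.8
[ 0.43804803 -0.30395077  0.38559466] [[ 0.43403175 -0.90089643  0.00143982]
 [-0.86519538 -0.41638526  0.27939269]
 [-0.25110436 -0.12251102 -0.96017584]]
```

View pics/d.png

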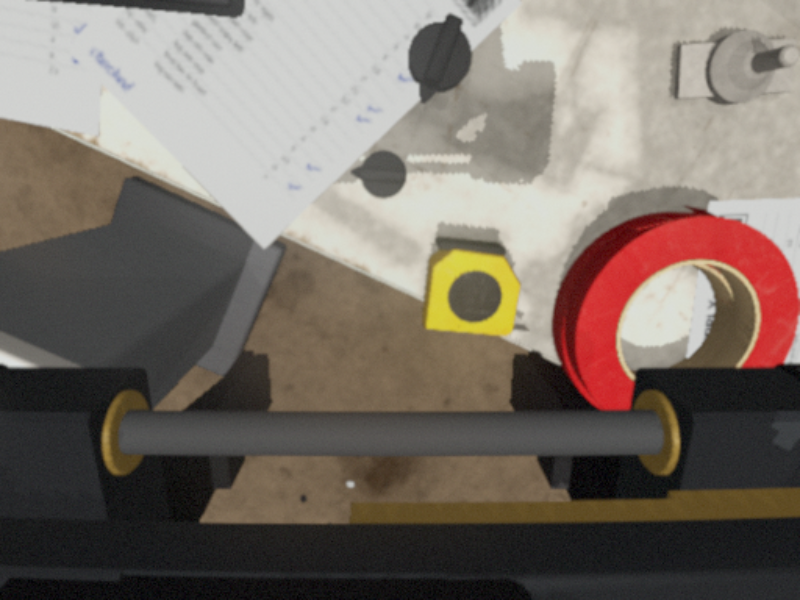

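>>> play_rows(
  moves=[
    [[31,-38,0,0,0,0],[31,-38,0,0,0,0],[31,-38,0,0,0,0],[31,-38,0,0,0,0],[28,-38,0,0,0,0]],
  ],
)

```text
time_s: 2.3
position: [0.4244, -0.102, 0.2051]
tcp_rot: [[0.902, 0.431, 0.002], [0.431, -0.902, -0.001], [0.001, 0.002, -1.0]]
force: [1.3, 0.3, 0.2]
opening: 1.002
grasp_force: 0.0
```

>>> play_rows(
  moves=[
    [[0,0,0,0,0,0]],
  ],
)

```text
time_s: 2.4
position: [0.4231, -0.098, 0.2048]
tcp_rot: [[0.899, 0.438, -0.001], [0.438, -0.899, 0.002], [0.0, -0.002, -1.0]]
force: [-0.8, -1.2, 0.1]
opening: 0.999
grasp_force: 0.0
```

Run:
```python
from h import *
p=bot.capture("wrist"); cv2.imwrite("pics/e.png",cv2.resize(p["image"],(800,600),interpolation=2))
Z=dict(valve=0,fastener_left_grip=.069,fastener_right_grip=.069,spindle_tip=.084)
for q,z in Z.items():
    for r in bot.pinpoint(p,q)[:4]: print(q,np.round(r["centre"]),round(r["confidence"],2),np.round(atz(p,r["centre"],z),4))
s=bot.read_state();print(s["position"],s["joint_positions"],s["time_s"])
```

```text
valve [243. 101.] 0.7 [ 0.4876 -0.0582  0.    ]
fastener_left_grip [167.  97.] 0.79 [0.4603 0.0085 0.069 ]
fastener_left_grip [428. 171.] 0.34 [ 0.5109 -0.2611  0.069 ]
spindle_tip [244. 109.] 0.67 [ 0.4825 -0.0629  0.084 ]
[ 0.42351755 -0.103714    0.20486722] [-2.84869630e+01  1.56613598e+01  1.08034809e+02 -3.33629135e-02
  5.62352588e+01  3.59716829e+01] 2.65
```

View pics/e.png

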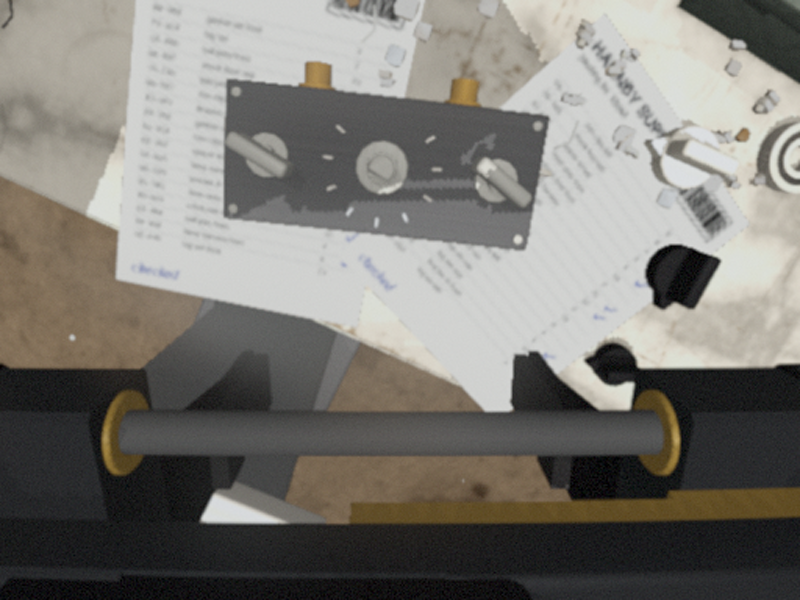

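Run:
```python
from h import *
p=bot.capture("wrist")
k=1.5625
f=lambda a,z:atz(p,np.array(a)/k,z)
c=[f(a,.05) for a in [(227,80),(548,116),(524,248),(226,214)]]
print(np.round(c,4),np.mean(c,0))
d=c[0]-c[1]; d2=c[3]-c[2]; 
for v in(d,d2): print("yaw",np.degrees(np.arctan2(-v[0],v[1])),np.linalg.norm(v))
for a,b in(((232,137),(285,165)),((482,165),(528,200))):
    A,B=f(a,.082),f(b,.082); v=B-A; print((A+B)/2,np.linalg.norm(v),np.degrees(np.arctan2(v[1],v[0])))
im=p["image"]
def crop(x,y,n=34): return cv2.resize(im[y-n:y+n,x-n:x+n],(260,260),interpolation=2)
cv2.imwrite("pics/f.png",np.hstack([crop(166,99),crop(244,106),crop(322,117)]))
# collar bases
```

```text
[[ 0.4912  0.0426  0.05  ]
 [ 0.5604 -0.1519  0.05  ]
 [ 0.4784 -0.1807  0.05  ]
 [ 0.4115  0.0131  0.05  ]] [ 0.48537962 -0.06923031  0.05      ]
yaw 19.57551911272202 0.20647042106830912
yaw 19.042799933864714 0.20497273195117183
[0.4624565  0.00061749 0.082     ] 0.03451839049419883 -92.38645906607292
[ 0.50952215 -0.14012845  0.082     ] 0.035595523643680786 -99.56780604390393
```

View pics/f.png

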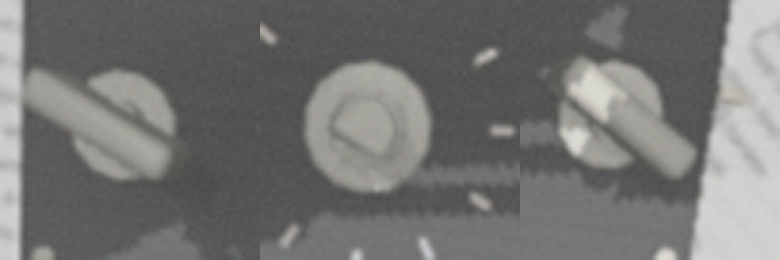

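Run:
```python
from h import *
e=cv2.resize(cv2.imread("pics/e.png"),(512,384),interpolation=cv2.INTER_AREA)
k=1.5625
for i in range(2):
    p=bot.capture("wrist"); s=bot.read_state(); print(s["position"],s["qvel"].max(), -np.array(p["R"]).T@p["t"])
    (dx,dy),_=cv2.phaseCorrelate(cv2.cvtColor(e[40:170,140:360],6).astype(np.float32),cv2.cvtColor(p["image"][40:170,140:360],6).astype(np.float32))
    print("shift",dx,dy)
    f=lambda a,z:atz(p,np.array(a)/k+[dx,dy],z)
    c=[f(a,.05) for a in [(227,80),(548,116),(524,248),(226,214)]]
    print("centre",np.mean(c,0))
    for v in(c[0]-c[1],c[3]-c[2]): print("yaw",np.degrees(np.arctan2(-v[0],v[1])),np.linalg.norm(v))
    for a,b in(((232,137),(285,165)),((482,165),(528,200))):
        A,B=f(a,.082),f(b,.082); v=B-A; print((A+B)/2,np.degrees(np.arctan2(v[1],v[0])))
    for q,z in dict(valve=0,fastener_left_grip=.069,fastener_right_grip=.069,spindle_tip=.084).items():
        for r in bot.pinpoint(p,q)[:1]: print(q,np.round(r["centre"]),round(r["confidence"],2),np.round(atz(p,r["centre"],z),4))
b=lambda x,y:atz(p,np.array([210+(x-260)/3.82,72+y/3.82]),.084)
v=b(363,157)-b(333,137);print("spindle flat line dir",np.degrees(np.arctan2(v[1],v[0])), b(365,125))
```

```text
[ 0.4231687  -0.10341939  0.2047547 ] 0.29241188035443366 [ 0.49247938 -0.07065329  0.38544995]
shift -0.12636412034989064 0.5067813813627282
centre [ 0.48461836 -0.06920194  0.05      ]
yaw 19.55079571884809 0.20649653627427558
yaw 19.023383900960173 0.2050201668622308
[0.46178226 0.00066198 0.082     ] -92.41325539394379
[ 0.50880023 -0.14012402  0.082     ] -99.60170895783963
valve [237. 102.] 0.73 [ 0.4849 -0.0579  0.    ]
fastener_left_grip [162.  98.] 0.87 [0.4589 0.0061 0.069 ]
fastener_right_grip [312. 112.] 0.59 [ 0.5094 -0.1304  0.069 ]
spindle_tip [238. 105.] 0.57 [ 0.4842 -0.0629  0.084 ]
[ 0.42286025 -0.10209087  0.2047057 ] 0.46858409355848174 [ 0.49209225 -0.06938859  0.38532872]
shift 0.5939868305857772 0.5628011119158316
centre [ 0.48428315 -0.06840423  0.05      ]
yaw 19.63262066491664 0.20643758677520718
yaw 19.114674507403578 0.20498239836882476
[0.4613466  0.00144583 0.082     ] -92.31988846977062
[ 0.50856483 -0.13923153  0.082     ] -99.50778649656804
valve [313. 113.] 0.48 [ 0.5116 -0.1445  0.    ]
fastener_left_grip [160.  95.] 0.64 [0.4596 0.0109 0.069 ]
fastener_right_grip [315. 111.] 0.61 [ 0.5108 -0.1312  0.069 ]
spindle_tip [241. 105.] 0.59 [ 0.4852 -0.0643  0.084 ]
spindle flat line dir -97.59499752718186 [ 0.48375532 -0.06114057  0.084     ]
```

```bash
cat >> h.py <<'E'
def rect(p,z,x0,x1,y0,y1,mm):
    # rows: x from x1 down to x0 ; cols: y from y1 down to y0
    X,Y=np.meshgrid(np.arange(x1,x0,-mm/1e3),np.arange(y1,y0,-mm/1e3),indexing="ij")
    uv=proj(p,np.stack([X,Y,np.full_like(X,z)],-1)).reshape(*X.shape,2).astype(np.float32)
    return cv2.remap(p["image"],uv[...,0],uv[...,1],cv2.INTER_CUBIC)
E
python3 - <<'E'
from h import *
p=bot.capture("wrist")
r=rect(p,.05,.38,.60,-.22,.08,.5); g=cv2.GaussianBlur(cv2.cvtColor(r,6),(5,5),0)
m=(g<125).astype(np.uint8); m=cv2.morphologyEx(m,cv2.MORPH_OPEN,np.ones((9,9)));m=cv2.morphologyEx(m,cv2.MORPH_CLOSE,np.ones((41,41)))
n,l,st,ce=cv2.connectedComponentsWithStats(m); i=l[230,300]
cs=cv2.findContours((l==i).astype(np.uint8),0,1)[0][0]; R=cv2.minAreaRect(cs); print("cover",.6-R[0][1]*.0005,.08-R[0][0]*.0005,np.array(R[1])*.5,R[2])
r2=rect(p,.056,.38,.60,-.22,.08,.25)
c=cv2.HoughCircles(cv2.cvtColor(r2,6),cv2.HOUGH_GRADIENT,1.5,30,param1=80,param2=20,minRadius=50,maxRadius=76)
for x in c[0][:6]: print("circ",.6-x[1]*.00025,.08-x[0]*.00025,x[2]*.25)
w=rect(p,.082,.39,.57,-.2,.06,.325)
for i in range(9):
  for j in range(13): w=cv2.circle(w,(round((.06-(.06-.02*j))/.000325),round((.02*i)/.000325)),1,(0,0,255),-1)
cv2.imwrite("pics/g.png",w);print(w.shape)
E
```

```text
cover 0.49024999999999996 -0.06974999999999999 [219.5 299.5] 90.0
circ 0.48356253 -0.06193751 16.55
circ 0.5090625 -0.13318752 13.7375
circ 0.45806253 0.008187495 13.8875
circ 0.47831252 0.026562497 18.7625
circ 0.57056254 -0.1294375 15.8
circ 0.54431254 -0.009062506 18.7625
(554, 801, 3)
```

View pics/g.png

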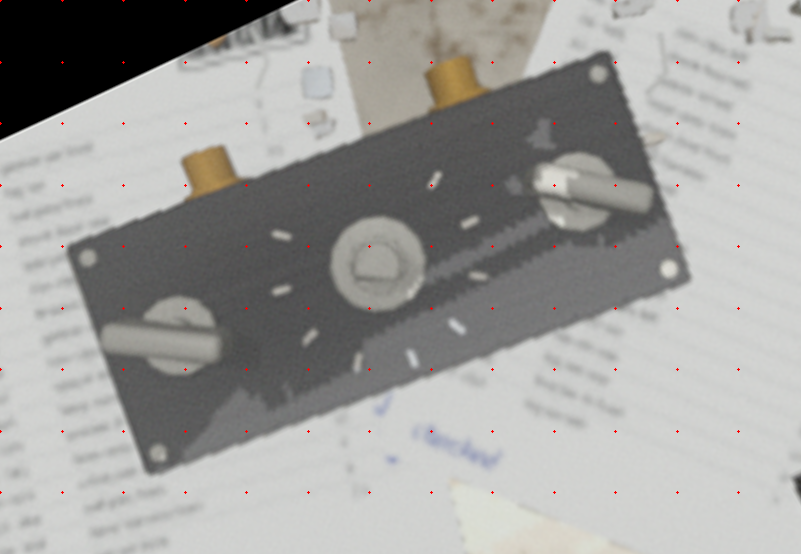

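Boss and collar circles fit cleanly: spindle at (.4836,-.0619), left fastener at (.4581,.0082), right fastener at (.5091,-.1332). Right wing heads 81°, left wing 83°. The valve's yaw is 19.8°. I'll start with the right fastener.

>>> play_rows(
  moves=[
    [[32,32,0,0,0,0],[32,32,0,0,0,0],[0,0,0,0,0,-0.138],[0,0,0,0,0,-0.138],[0,0,0,0,0,-0.138]],
  ],
  fingers=0.2,
)

```text
time_s: 3.75
position: [0.5086, -0.1313, 0.2044]
tcp_rot: [[0.646, 0.764, -0.001], [0.764, -0.646, 0.0], [-0.0, -0.001, -1.0]]
force: [0.9, -0.6, 1.0]
opening: 0.647
grasp_force: 0.0
```

>>> play_rows(
  moves=[
    [[0,0,0,0,0,-0.138],[0,0,0,0,0,-0.138],[0,0,0,0,0,-0.138],[0,0,40,0,0,-0.138],[0,0,40,0,0,0]],
  ],
)

```text
time_s: 4.25
position: [0.5099, -0.1319, 0.1252]
tcp_rot: [[0.153, 0.988, 0.004], [0.988, -0.153, -0.002], [-0.002, 0.005, -1.0]]
force: [0.1, 0.1, -0.4]
opening: 0.597
grasp_force: 0.0
```

>>> play_rows(
  moves=[
    [[0,0,0,0,0,0],[0,0,0,0,0,0]],
  ],
)

```text
time_s: 4.45
position: [0.5083, -0.1312, 0.1247]
tcp_rot: [[0.155, 0.988, -0.001], [0.988, -0.155, 0.001], [0.001, -0.002, -1.0]]
force: [-0.2, 0.1, 0.9]
opening: 0.6
grasp_force: 0.0
```

>>> play_rows(
  moves=[
    [[-2,0,25,0,0,0],[0,0,25,0,0,0],[0,0,0,0,0,0]],
  ],
)

```text
time_s: 4.75
position: [0.5078, -0.1332, 0.0746]
tcp_rot: [[0.156, 0.988, -0.001], [0.988, -0.156, 0.001], [0.0, -0.002, -1.0]]
force: [-0.0, 0.6, -0.3]
opening: 0.598
grasp_force: 0.0
```

>>> play_rows(
  moves=[
    [[0,0,0,0,0,0],[0,0,0,0,0,0],[0,0,0,0,0,0],[0,0,0,0,0,0],[0,0,0,0,0,0]],
  ],
  fingers=-1,
)

```text
time_s: 5.25
position: [0.5084, -0.1335, 0.0754]
tcp_rot: [[0.155, 0.988, 0.001], [0.988, -0.155, -0.001], [-0.0, 0.001, -1.0]]
force: [0.3, 0.2, 0.5]
opening: 0.23
grasp_force: 0.0
```

>>> play_rows(
  moves=[
    [[0,0,0,0,0,0],[0,0,0,0,0,0],[0,0,0,0,0,0],[0,0,0,0,0,0]],
  ],
)

```text
time_s: 5.65
position: [0.508, -0.1333, 0.0747]
tcp_rot: [[0.155, 0.988, -0.0], [0.988, -0.155, 0.0], [0.0, -0.0, -1.0]]
force: [0.4, 0.2, -0.4]
opening: 0.01
grasp_force: 0.0
```

Run:
```python
from h import *
s=bot.read_state(); print(s["opening"],s["grasp_force"],s["position"])
p=bot.capture("wrist");q=bot.capture("side")
print(proj(p,[[.5091,-.1332,.069],s["position"]]),proj(q,[[.5091,-.1332,.069],s["position"]]))
cv2.imwrite("pics/h.png",np.hstack([cv2.resize(p["image"][100:340,136:376],(400,400)),cv2.resize(q["image"][140:240,200:300],(400,400),interpolation=2)]))
```

```text
0.010011696257770762 0.0 [ 0.50802002 -0.13334603  0.0746616 ]
[[251.08914445 224.89751922]
 [249.44034761 228.85219229]] [[255.5831911  201.42657041]
 [255.22028838 199.7619588 ]]
```

View pics/h.png

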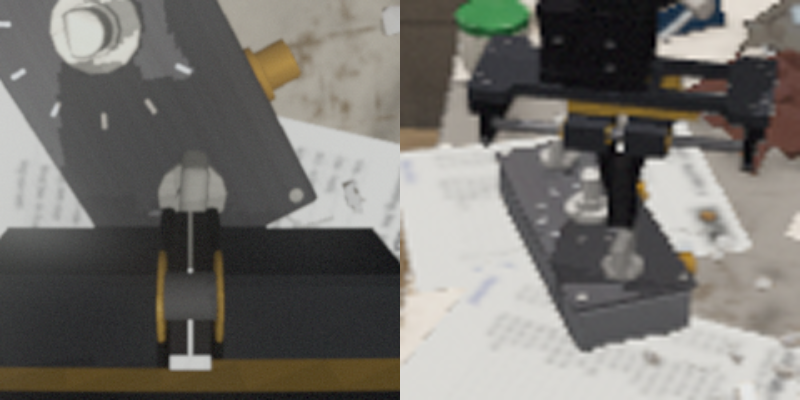

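Run:
```python
from h import *
p=bot.capture("wrist");q=bot.capture("side"); s=bot.read_state();T=np.array(s["tcp_rot"]);o=s["position"]
print(proj(p,[o+T@[0,0,.014],o, o-T@[0,0,.005]])); print(s["opening"])
cv2.imwrite("pics/i.png",np.hstack([cv2.resize(p["image"][180:330,196:306],(430,586),interpolation=2),cv2.resize(q["image"][155:215,236:274],(370,586),interpolation=2)]))
```

```text
[[249.51254317 220.55402278]
 [249.51348139 228.87795249]
 [249.5138519  232.13442966]]
0.007864492963461579
```

View pics/i.png

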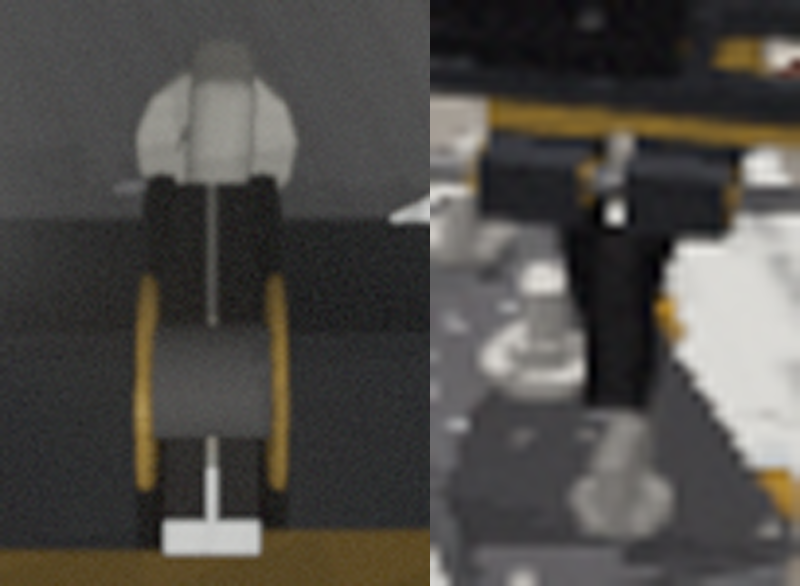

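Run:
```python
from h import *
print(bot.tips_ahead,[a for a in dir(bot) if a[0]!='_'])
```

```text
0.014 ['PlanningError', 'capture', 'hand_in', 'pinpoint', 'read_state', 'search_frame', 'silhouettes', 'tips_ahead']
```

>>> play_rows(
  moves=[
    [[0,0,-15,0,0,0],[0,0,-15,0,0,0],[0,0,0,0,0,0],[0,0,0,0,0,0]],
  ],
  fingers=0,
)

```text
time_s: 6.25
position: [0.5081, -0.1334, 0.1048]
tcp_rot: [[0.155, 0.988, 0.0], [0.988, -0.155, -0.0], [-0.0, 0.001, -1.0]]
force: [-0.3, -1.0, 0.3]
opening: 0.283
grasp_force: 0.0
```

>>> play_rows(
  moves=[
    [[0,0,0,0,0,0],[0,0,0,0,0,0],[0,0,15,0,0,0],[0,0,15,0,0,0],[0,0,0,0,0,0]],
  ],
)

```text
time_s: 6.75
position: [0.5064, -0.1326, 0.0728]
tcp_rot: [[0.155, 0.988, -0.004], [0.988, -0.155, 0.002], [0.002, -0.005, -1.0]]
force: [-0.6, 0.0, 0.0]
opening: 0.495
grasp_force: 0.0
```

>>> play_rows(
  moves=[
    [[0,0,4,0,0,0],[0,0,0,0,0,0]],
  ],
)

```text
time_s: 6.95
position: [0.5081, -0.1334, 0.0706]
tcp_rot: [[0.155, 0.988, -0.0], [0.988, -0.155, 0.0], [0.0, -0.0, -1.0]]
force: [0.5, 0.7, 0.2]
opening: 0.5
grasp_force: 0.0
```

>>> play_rows(
  moves=[
    [[0,0,3,0,0,0],[0,0,0,0,0,0]],
  ],
)

```text
time_s: 7.15
position: [0.5082, -0.1334, 0.0679]
tcp_rot: [[0.155, 0.988, 0.0], [0.988, -0.155, -0.0], [-0.0, 0.0, -1.0]]
force: [-1.6, -1.3, -0.5]
opening: 0.5
grasp_force: 0.0
```

>>> play_rows(
  moves=[
    [[0,0,3,0,0,0],[0,0,0,0,0,0]],
  ],
)

```text
time_s: 7.35
position: [0.5079, -0.1333, 0.0646]
tcp_rot: [[0.155, 0.988, -0.0], [0.988, -0.155, 0.0], [0.0, -0.0, -1.0]]
force: [0.1, 0.0, -0.3]
opening: 0.5
grasp_force: 0.0
```

>>> play_rows(
  moves=[
    [[0,0,3,0,0,0],[0,0,0,0,0,0]],
  ],
)

```text
time_s: 7.55
position: [0.5079, -0.1333, 0.0615]
tcp_rot: [[0.155, 0.988, -0.001], [0.988, -0.155, 0.0], [0.0, -0.001, -1.0]]
force: [1.0, 0.4, 0.4]
opening: 0.496
grasp_force: 0.0
```

>>> play_rows(
  moves=[
    [[0,0,3,0,0,0],[0,0,0,0,0,0]],
  ],
)

```text
time_s: 7.75
position: [0.5078, -0.1333, 0.0584]
tcp_rot: [[0.155, 0.988, -0.001], [0.988, -0.155, 0.0], [0.0, -0.001, -1.0]]
force: [0.2, -0.0, -0.2]
opening: 0.5
grasp_force: 0.0
```

>>> play_rows(
  moves=[
    [[0,0,3,0,0,0],[0,0,0,0,0,0]],
  ],
)

```text
time_s: 7.95
position: [0.5078, -0.1333, 0.0554]
tcp_rot: [[0.155, 0.988, -0.001], [0.988, -0.155, 0.0], [0.0, -0.001, -1.0]]
force: [0.2, 0.0, -0.1]
opening: 0.5
grasp_force: 0.0
```

Run:
```python
from h import *
p=bot.capture("wrist");q=bot.capture("side");t=bot.capture("top"); s=bot.read_state();T=np.array(s["tcp_rot"]);o=s["position"]
print(o,s["force"],proj(p,[o+T@[0,0,.014],[.5091,-.1332,.05],[.5091,-.1332,.082]]),proj(q,[o+T@[0,0,.014],o+T@[0,.026,.014],o+T@[0,-.026,.014]]))
cv2.imwrite("pics/j.png",np.hstack([cv2.resize(p["image"][150:340,166:336],(420,470),interpolation=2),cv2.resize(q["image"][150:230,225:290],(380,470),interpolation=2)]))
```

```text
[ 0.50809005 -0.13338423  0.05571752] [ 0.2117245  -0.06973461 -0.60448116] [[249.84987045 220.82598961]
 [251.38638883 225.13608368]
 [251.69194016 247.83395317]] [[255.06478312 209.44452429]
 [264.31268652 210.46685351]
 [245.88102392 208.4291131 ]]
```

View pics/j.png

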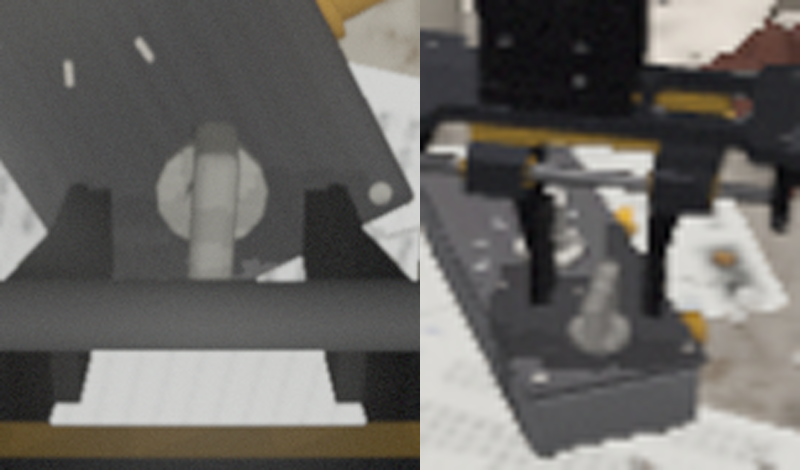

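Run:
```python
from h import *
p=bot.capture("wrist");s=bot.read_state();T=np.array(s["tcp_rot"]);o=s["position"]
for d in(.014,-.005,-.010,-.015):
  for a in(-.01,0,.01): print(d,a,np.round(proj(p,[o+T@[a,-.022,d],o+T@[a,.022,d]]).ravel(),1))
```

```text
0.014 -0.01 [216.6 234.5 282.4 234.5]
0.014 0 [216.2 220.6 282.8 220.6]
0.014 0.01 [215.7 206.2 283.3 206.3]
-0.005 -0.01 [213.6 247.2 285.5 247.3]
-0.005 0 [213.  232.1 286.  232.2]
-0.005 0.01 [212.5 216.6 286.6 216.6]
-0.01 -0.01 [212.6 251.  286.4 251. ]
-0.01 0 [212.1 235.6 287.  235.6]
-0.01 0.01 [211.5 219.6 287.6 219.7]
-0.015 -0.01 [211.7 254.9 287.3 254.9]
-0.015 0 [211.1 239.2 287.9 239.2]
-0.015 0.01 [210.5 222.9 288.6 222.9]
```

>>> play_rows(
  moves=[
    [[0,0,6,0,0,0],[0,0,0,0,0,0]],
  ],
)

```text
time_s: 8.35
position: [0.5076, -0.1332, 0.0491]
tcp_rot: [[0.155, 0.988, -0.001], [0.988, -0.155, 0.001], [0.0, -0.001, -1.0]]
force: [0.2, -0.4, -0.6]
opening: 0.502
grasp_force: 0.0
```

>>> play_rows(
  moves=[
    [[0,0,3,0,0,0],[0,0,0,0,0,0]],
  ],
)

```text
time_s: 8.55
position: [0.5078, -0.1333, 0.0463]
tcp_rot: [[0.155, 0.988, -0.001], [0.988, -0.155, 0.0], [0.0, -0.001, -1.0]]
force: [-0.5, 0.9, 0.3]
opening: 0.5
grasp_force: 0.0
```

>>> play_rows(
  moves=[
    [[0,0,0,0,0,0],[0,0,0,0,0,0],[0,0,0,0,0,0],[0,0,0,0,0,0],[0,0,0,0,0,0]],
  ],
  fingers=-1,
)

```text
time_s: 9.05
position: [0.5083, -0.1334, 0.0468]
tcp_rot: [[0.155, 0.988, 0.001], [0.988, -0.155, -0.0], [-0.0, 0.001, -1.0]]
force: [5.1, 0.5, 0.4]
opening: 0.131
grasp_force: 3.4
```

>>> play_rows(
  moves=[
    [[0,0,0,0,0,0],[0,0,0,0,0,0]],
  ],
)

```text
time_s: 9.25
position: [0.5088, -0.1336, 0.0469]
tcp_rot: [[0.156, 0.988, 0.001], [0.988, -0.156, -0.0], [-0.0, 0.001, -1.0]]
force: [2.4, 0.1, -0.0]
opening: 0.112
grasp_force: 29.7
```

>>> play_rows(
  moves=[
    [[0,0,0,0,0,0.13],[0,0,0,0,0,0.13],[0,0,0,0,0,0.13],[0,0,0,0,0,0.13],[0,0,0,0,0,0.13]],
  ],
)

```text
time_s: 9.75
position: [0.5081, -0.1332, 0.0469]
tcp_rot: [[0.725, 0.689, -0.0], [0.689, -0.725, 0.0], [0.0, -0.0, -1.0]]
force: [0.7, 0.2, 0.9]
opening: 0.109
grasp_force: 29.9
```

>>> play_rows(
  moves=[
    [[0,0,0,0,0,0.13],[0,0,0,0,0,0.13],[0,0,0,0,0,0.13],[0,0,0,0,0,0.06],[0,0,0,0,0,0]],
  ],
)

```text
time_s: 10.25
position: [0.5077, -0.1328, 0.0469]
tcp_rot: [[0.95, 0.312, -0.001], [0.312, -0.95, 0.0], [-0.001, -0.001, -1.0]]
force: [0.4, 3.5, 1.7]
opening: 0.108
grasp_force: 30.3
```

```bash
python3 -c "
from h import *
s=bot.read_state();print(s['moment'],s['force'],s['tcp_rot'][:,0],np.degrees(np.arctan2(s['tcp_rot'][1,0],s['tcp_rot'][0,0])),s['joint_positions'])"
```

```text
[ 0.4002232  -0.06543564  0.45153194] [0.42332072 3.52177461 1.68601523] [ 9.50162583e-01  3.11753825e-01 -7.86598312e-04] 18.164961793276117 [-2.68716885e+01  3.68048413e+01  1.03717041e+02 -6.33134315e-03
  3.95378603e+01  4.49682501e+01]
```

>>> play_rows(
  moves=[
    [[0,0,0,0,0,0],[0,0,0,0,0,0],[0,0,0,0,0,0],[0,0,-38,0,0,0],[0,0,-38,0,0,0]],
  ],
  fingers=-0.2,
)

```text
time_s: 10.75
position: [0.5069, -0.1331, 0.1223]
tcp_rot: [[0.951, 0.309, -0.004], [0.309, -0.951, 0.002], [-0.003, -0.003, -1.0]]
force: [0.6, -0.1, -0.2]
opening: 0.386
grasp_force: 0.0
```

>>> play_rows(
  moves=[
    [[-1,-38,0,0,0,0],[-1,-38,0,0,0,0],[-1,-38,0,0,0,0],[-1,-36,0,0,0,0],[0,0,0,0,0,-0.142]],
  ],
  fingers=0,
)

```text
time_s: 11.25
position: [0.4541, 0.0116, 0.1225]
tcp_rot: [[0.894, 0.447, -0.005], [0.447, -0.894, 0.002], [-0.003, -0.004, -1.0]]
force: [-0.4, 0.2, -0.2]
opening: 0.503
grasp_force: 0.0
```

>>> play_rows(
  moves=[
    [[0,0,0,0,0,-0.142],[0,0,0,0,0,-0.142],[0,0,0,0,0,-0.142],[0,0,0,0,0,-0.142],[0,0,0,0,0,-0.142]],
  ],
)

```text
time_s: 11.75
position: [0.4578, 0.0079, 0.1227]
tcp_rot: [[0.388, 0.922, -0.0], [0.922, -0.388, -0.0], [-0.0, -0.0, -1.0]]
force: [-1.0, 0.3, 0.5]
opening: 0.5
grasp_force: 0.0
```

>>> play_rows(
  moves=[
    [[0,0,0,0,0,-0.142],[0,0,0,0,0,-0.142],[0,0,0,0,0,0],[0,0,0,0,0,0]],
  ],
)

```text
time_s: 12.15
position: [0.4579, 0.0079, 0.1227]
tcp_rot: [[0.123, 0.992, 0.0], [0.992, -0.123, -0.0], [0.0, 0.0, -1.0]]
force: [-0.7, -0.5, -0.6]
opening: 0.498
grasp_force: 0.0
```

>>> play_rows(
  moves=[
    [[0,0,30,0,0,0],[0,0,26,0,0,0],[0,0,10,0,0,0],[0,0,10,0,0,0],[0,0,0,0,0,0]],
  ],
)

```text
time_s: 12.65
position: [0.4575, 0.008, 0.0461]
tcp_rot: [[0.121, 0.993, -0.001], [0.993, -0.121, 0.0], [0.0, -0.002, -1.0]]
force: [-0.5, -0.8, -0.5]
opening: 0.498
grasp_force: 0.0
```

>>> play_rows(
  moves=[
    [[0,0,0,0,0,0],[0,0,0,0,0,0],[0,0,0,0,0,0],[0,0,0,0,0,0],[0,0,0,0,0,0]],
  ],
  fingers=-1,
)

```text
time_s: 13.15
position: [0.458, 0.008, 0.0471]
tcp_rot: [[0.12, 0.993, 0.001], [0.993, -0.12, -0.0], [-0.0, 0.001, -1.0]]
force: [0.7, -0.4, 0.5]
opening: 0.13
grasp_force: 0.0
```

>>> play_rows(
  moves=[
    [[0,0,0,0,0,0],[0,0,0,0,0,0]],
  ],
)

```text
time_s: 13.35
position: [0.4581, 0.008, 0.0471]
tcp_rot: [[0.12, 0.993, 0.001], [0.993, -0.12, -0.0], [-0.0, 0.001, -1.0]]
force: [-0.5, 0.2, 4.1]
opening: 0.113
grasp_force: 30.0
```

>>> play_rows(
  moves=[
    [[0,0,0,0,0,0.13],[0,0,0,0,0,0.13],[0,0,0,0,0,0.13],[0,0,0,0,0,0.13],[0,0,0,0,0,0.13]],
  ],
)

```text
time_s: 13.85
position: [0.4576, 0.0082, 0.047]
tcp_rot: [[0.7, 0.714, -0.0], [0.714, -0.7, 0.0], [-0.0, -0.0, -1.0]]
force: [-1.1, 1.4, 4.8]
opening: 0.112
grasp_force: 29.9
```

>>> play_rows(
  moves=[
    [[0,0,0,0,0,0.13],[0,0,0,0,0,0.13],[0,0,0,0,0,0.13],[0,0,0,0,0,0.105],[0,0,0,0,0,0]],
  ],
)

```text
time_s: 14.35
position: [0.4574, 0.0085, 0.047]
tcp_rot: [[0.953, 0.302, -0.001], [0.302, -0.953, 0.0], [-0.001, -0.0, -1.0]]
force: [-0.4, 2.6, 5.2]
opening: 0.113
grasp_force: 30.1
```

```bash
python3 -c "
from h import *
s=bot.read_state();print(s['moment'],s['force'],np.degrees(np.arctan2(s['tcp_rot'][1,0],s['tcp_rot'][0,0])),s['joint_positions'])"
```

```text
[0.44686266 0.10447856 0.41044715] [-0.37444181  2.64334757  5.22302458] 17.603246078663545 [-1.29857516e+01  3.40000920e+01  1.13355461e+02  1.23913978e-02
  3.26845416e+01  5.94005777e+01]
```

>>> play_rows(
  moves=[
    [[0,0,0,0,0,0],[0,0,0,0,0,0],[0,0,0,0,0,0],[0,0,-40,0,0,0],[0,0,-40,0,0,0]],
  ],
  fingers=-0.2,
)

```text
time_s: 14.85
position: [0.4566, 0.0081, 0.1261]
tcp_rot: [[0.954, 0.301, -0.005], [0.301, -0.954, 0.001], [-0.004, -0.003, -1.0]]
force: [1.5, -1.0, 0.1]
opening: 0.389
grasp_force: 0.0
```

>>> play_rows(
  moves=[
    [[-30,40,0,0,0,0],[-30,40,0,0,0,0],[0,0,0,0,0,0],[0,0,0,0,0,0],[0,0,0,0,0,0]],
  ],
)

```text
time_s: 15.35
position: [0.4245, -0.0857, 0.1265]
tcp_rot: [[0.954, 0.301, -0.001], [0.301, -0.954, 0.001], [-0.001, -0.001, -1.0]]
force: [-0.2, 0.5, 0.1]
opening: 0.399
grasp_force: 0.0
```

Run:
```python
from h import *
p=bot.capture("wrist"); s=bot.read_state(); print(s["position"],s["opening"])
r2=rect(p,.056,.38,.60,-.22,.08,.25)
c=cv2.HoughCircles(cv2.cvtColor(r2,6),cv2.HOUGH_GRADIENT,1.5,30,param1=80,param2=20,minRadius=50,maxRadius=76)
for x in c[0][:5]: print("circ",.6-x[1]*.00025,.08-x[0]*.00025,x[2]*.25)
w=rect(p,.084,.39,.58,-.2,.06,.5)
z=rect(p,.084,.463,.503,-.085,-.040,.1); print(w.shape,z.shape)
P=np.zeros((400,970,3),np.uint8);P[:w.shape[0],:w.shape[1]]=w;P[:400,520:970]=z
cv2.imwrite("pics/k.png",cv2.resize(P,(800,330)));np.save("w.npy",z)
```

```text
[ 0.42460007 -0.08525472  0.12650973] 0.3999555571140705
circ 0.48318753 -0.062312514 16.9625
circ 0.5090625 -0.13281251 13.7375
circ 0.4584375 0.009312496 14.4875
circ 0.5619375 -0.09568751 18.7625
circ 0.5941875 -0.20106252 14.6375
(380, 520, 3) (400, 451, 3)Traceback (most recent call last):
  File "<stdin>", line 8, in <module>
ValueError: could not broadcast input array from shape (400,451,3) into shape (400,450,3)
```

Run:
```python
from h import *
p=bot.capture("wrist")
np.savez("v.npz",w=rect(p,.082,.42,.55,-.18,.05,.5),z=rect(p,.084,.463,.503,-.085,-.040,.1))
```

>>> play_rows(
  moves=[
    [[-8,47,0,0,0,0],[-8,47,0,0,0,0],[-8,47,0,0,0,0],[-8,47,0,0,0,0],[-9,47,0,0,0,0]],
  ],
)

```text
time_s: 15.95
position: [0.4574, -0.323, 0.1264]
tcp_rot: [[0.953, 0.304, -0.0], [0.304, -0.953, 0.001], [0.0, -0.001, -1.0]]
force: [1.2, 0.7, 1.1]
opening: 0.399
grasp_force: 0.0
```

>>> play_rows(
  moves=[
    [[0,0,0,0,0,0],[0,0,0,0,0,0],[0,0,0,0,0,0],[0,0,0,0,0,0]],
  ],
  fingers=0,
)

```text
time_s: 16.35
position: [0.4562, -0.3203, 0.1265]
tcp_rot: [[0.953, 0.303, -0.001], [0.303, -0.953, 0.002], [-0.001, -0.002, -1.0]]
force: [0.3, 0.5, -0.3]
opening: 0.5
grasp_force: 0.0
```

Run:
```python
from h import *
p=bot.capture("wrist"); s=bot.read_state(); print(s["position"],s["joint_positions"])
for i in range(2):
  for q,z in dict(knob_center=.022,knob_mouth=0).items():
    for r in bot.pinpoint(p,q)[:3]: print(q,np.round(r["centre"]),round(r["confidence"],2),np.round(atz(p,r["centre"],z),4))
  if i==0: p0=p;p=bot.capture("wrist")
p=p0
for z,R0,R1 in((.018,19,24),(.018,19,24)):
  r2=rect(p,z,.47,.56,-.35,-.26,.2)
  c=cv2.HoughCircles(cv2.cvtColor(r2,6),cv2.HOUGH_GRADIENT,1.5,60,param1=80,param2=15,minRadius=R0*5,maxRadius=R1*5)
  if c is not None:
    for x in c[0][:3]: print("circ",.56-x[1]*.0002,-.26-x[0]*.0002,x[2]*.2)
a=rect(p,.018,.475,.550,-.345,-.265,.2); b=rect(p,.044,.475,.550,-.345,-.265,.2)
def br(x): return cv2.convertScaleAbs(x,alpha=2.2,beta=0)
d=np.load("v.npz")
P=np.zeros((600,800,3),np.uint8)
def put(im,x,y,w,h):
    P[y:y+h,x:x+w]=cv2.resize(im,(w,h),interpolation=2)
def grid(im,mm,step=10):
    n=int(step/mm)
    for i in range(0,im.shape[0],n):
        for j in range(0,im.shape[1],n): im[i:i+2,j:j+2]=(0,0,255)
    return im
put(br(grid(a.copy(),.2)),0,0,400,375);put(br(grid(b.copy(),.2)),400,0,400,375)
put(d["w"],0,380,390,220); put(grid(d["z"].copy(),.1),400,380,248,220)
cv2.imwrite("pics/k.png",P)
np.savez("kn.npz",a=a,b=b)
```

```text
[ 0.45631286 -0.32064997  0.12664827] [-4.65795709e+01  3.11225665e+01  9.60656255e+01  7.98077534e-03
  5.28934782e+01  2.57628271e+01]
knob_center [226. 210.] 0.76 [ 0.4262 -0.3063  0.022 ]
knob_center [227.  15.] 0.56 [ 0.5884 -0.2592  0.022 ]
knob_mouth [229.  20.] 0.94 [ 0.5896 -0.2591  0.    ]
knob_mouth [224. 202.] 0.93 [ 0.4259 -0.3028  0.    ]
knob_mouth [251. 119.] 0.69 [ 0.5135 -0.3038  0.    ]
knob_center [221. 206.] 0.95 [ 0.4286 -0.3021  0.022 ]
knob_center [253. 121.] 0.79 [ 0.5138 -0.3066  0.022 ]
knob_center [232.  14.] 0.68 [ 0.5908 -0.264   0.022 ]
knob_mouth [222. 200.] 0.73 [ 0.4272 -0.3011  0.    ]
knob_mouth [250. 118.] 0.58 [ 0.5138 -0.3037  0.    ]
knob_mouth [226.  17.] 0.57 [ 0.5912 -0.2568  0.    ]
circ 0.51305 -0.30545 21.789999
circ 0.47765 -0.32465 19.960001
circ 0.51305 -0.30545 21.789999
circ 0.47765 -0.32465 19.960001
```

View pics/k.png

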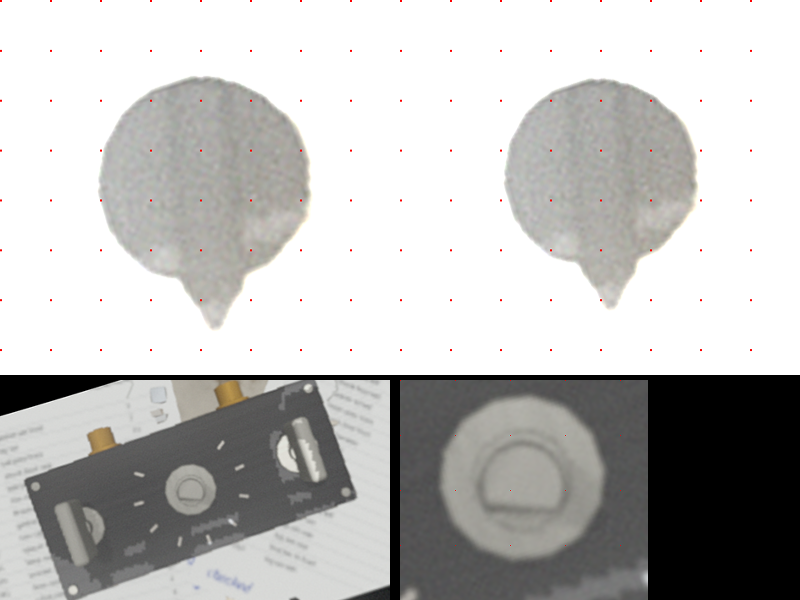

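The last picture shows both wings across the valve. The spindle's flat heads about 177°, and the larger black knob is at (.5132,-.3053) with its pointer at about 184.7°. I'll take the knob now.

>>> play_rows(
  moves=[
    [[0,0,0,0,0,0.115],[0,0,0,0,0,0.11],[29,-5,30,0,0,0],[29,-5.5,30,0,0,0],[0,0,0,0,0,0]],
  ],
)

```text
time_s: 17.15
position: [0.514, -0.3053, 0.063]
tcp_rot: [[0.997, 0.083, -0.003], [0.083, -0.997, 0.004], [-0.003, -0.004, -1.0]]
force: [-0.6, 0.6, 0.6]
opening: 0.503
grasp_force: 0.0
```

>>> play_rows(
  moves=[
    [[0,0,0,0,0,0],[0,0,0,0,0,0]],
  ],
)

```text
time_s: 17.35
position: [0.513, -0.308, 0.0675]
tcp_rot: [[0.997, 0.081, 0.0], [0.081, -0.997, -0.001], [0.0, 0.001, -1.0]]
force: [1.0, 0.6, -0.3]
opening: 0.498
grasp_force: 0.0
```

>>> play_rows(
  moves=[
    [[0,0,20,0,0,0],[0,0,15,0,0,0],[0,0,10,0,0,0],[0,0,0,0,0,0]],
  ],
)

```text
time_s: 17.75
position: [0.5121, -0.3072, 0.0207]
tcp_rot: [[0.997, 0.08, -0.002], [0.08, -0.997, 0.002], [-0.002, -0.002, -1.0]]
force: [-0.7, -0.2, -0.0]
opening: 0.502
grasp_force: 0.0
```

>>> play_rows(
  moves=[
    [[0,0,4,0,0,0],[0,0,4,0,0,0],[0,0,0,0,0,0],[0,0,0,0,0,0]],
  ],
)

```text
time_s: 18.15
position: [0.5135, -0.3077, 0.0139]
tcp_rot: [[0.997, 0.081, 0.0], [0.081, -0.997, -0.0], [0.0, 0.0, -1.0]]
force: [0.8, 0.6, 0.1]
opening: 0.501
grasp_force: 0.0
```

>>> play_rows(
  moves=[
    [[0,-2,0,0,0,0],[0,0,0,0,0,0],[0,0,0,0,0,0]],
  ],
)

```text
time_s: 18.45
position: [0.5133, -0.3056, 0.0139]
tcp_rot: [[0.997, 0.081, 0.0], [0.081, -0.997, -0.0], [0.0, 0.0, -1.0]]
force: [-0.7, -1.0, 0.4]
opening: 0.503
grasp_force: 0.0
```

>>> play_rows(
  moves=[
    [[0,0,0,0,0,0],[0,0,0,0,0,0],[0,0,0,0,0,0],[0,0,0,0,0,0],[0,0,0,0,0,0]],
  ],
  fingers=-1,
)

```text
time_s: 18.95
position: [0.5131, -0.3056, 0.0137]
tcp_rot: [[0.997, 0.081, -0.0], [0.081, -0.997, 0.0], [-0.0, -0.0, -1.0]]
force: [-0.1, -1.0, -1.0]
opening: 0.135
grasp_force: 30.6
```

>>> play_rows(
  moves=[
    [[0,0,0,0,0,0],[0,0,0,0,0,0],[0,0,0,0,0,0]],
  ],
)

```text
time_s: 19.25
position: [0.5131, -0.3056, 0.0137]
tcp_rot: [[0.997, 0.081, -0.0], [0.081, -0.997, 0.0], [-0.0, -0.0, -1.0]]
force: [0.7, -1.1, -0.1]
opening: 0.132
grasp_force: 30.0
```

>>> play_rows(
  moves=[
    [[0,0,-35,0,0,0],[0,0,-35,0,0,0],[0,0,-35,0,0,0],[-2,-49,0,0,0,0],[-2,-49,0,0,0,0]],
  ],
)

```text
time_s: 19.75
position: [0.5022, -0.2091, 0.1202]
tcp_rot: [[0.997, 0.078, 0.004], [0.078, -0.997, -0.002], [0.004, 0.003, -1.0]]
force: [1.2, 1.6, -1.6]
opening: 0.14
grasp_force: 30.0
```

>>> play_rows(
  moves=[
    [[-2,-49,0,0,0,0],[-2,-49,0,0,0,0],[-2,-49,0,0,0,0],[0,0,0,0,0,0.067],[0,0,0,0,0,0.067]],
  ],
)

```text
time_s: 20.25
position: [0.4827, -0.0601, 0.1188]
tcp_rot: [[0.999, -0.052, -0.001], [-0.052, -0.999, 0.0], [-0.001, -0.0, -1.0]]
force: [-0.4, 0.0, -0.9]
opening: 0.136
grasp_force: 30.0
```

>>> play_rows(
  moves=[
    [[0,0,0,0,0,0],[0,0,0,0,0,0],[0,0,0,0,0,0],[0,0,0,0,0,0]],
  ],
)

```text
time_s: 20.65
position: [0.4834, -0.0626, 0.1187]
tcp_rot: [[0.999, -0.053, -0.0], [-0.053, -0.999, 0.0], [-0.0, -0.0, -1.0]]
force: [-0.1, 0.5, -1.4]
opening: 0.138
grasp_force: 30.0
```

Run:
```python
from h import *
z=np.load("v.npz")["z"]; g=cv2.GaussianBlur(cv2.cvtColor(z,6),(9,9),0).astype(float)
# dark line under flat: per column min brightness in rows ~ (495..525-380)/.55
pts=[]
for c in range(165,280,4):
    col=g[205:265,c]; pts.append((c,205+np.argmax(-np.gradient(col)),205+np.argmin(col)))
pts=np.array(pts);print(pts.T)
for k in(1,2):
    f=np.polyfit(pts[4:-4,0],pts[4:-4,k],1);print(f,np.degrees(np.arctan(f[0])))
s=bot.read_state();print(s["position"],s["joint_positions"],np.degrees(np.arctan2(s['tcp_rot'][1,0],s['tcp_rot'][0,0])),s["opening"],s["grasp_force"])
```

```text
[[165 169 173 177 181 185 189 193 197 201 205 209 213 217 221 225 229 233
  237 241 245 249 253 257 261 265 269 273 277]
 [221 222 224 223 224 225 227 222 226 225 226 224 226 229 228 227 229 229
  229 227 230 230 229 227 228 227 229 232 231]
 [233 234 234 232 233 233 233 233 234 236 235 234 235 237 236 237 237 237
  236 236 237 238 238 237 238 238 238 239 238]]
[6.33116883e-02 2.13008117e+02] 3.6226573801750876
[6.36363636e-02 2.21650649e+02] 3.6411852579013577
[ 0.48336384 -0.06264714  0.11867371] [-2.05489187e+01  2.75022545e+01  1.06396507e+02  7.36961893e-04
  4.61120013e+01  7.25120551e+01] -3.0614844278327746 0.1381099313641213 29.996435344219208
```

>>> play_rows(
  moves=[
    [[0,-0.5,9,0,0,0],[0,0,8,0,0,0],[0,0,0,0,0,0],[0,0,0,0,0,0]],
  ],
)

```text
time_s: 21.05
position: [0.483, -0.0617, 0.1011]
tcp_rot: [[0.999, -0.053, -0.001], [-0.053, -0.999, 0.001], [-0.001, -0.0, -1.0]]
force: [0.1, 0.2, -1.0]
opening: 0.135
grasp_force: 30.0
```

>>> play_rows(
  moves=[
    [[0,0,2,0,0,0],[0,0,2,0,0,0],[0,0,2,0,0,0],[0,0,0,0,0,0],[0,0,0,0,0,0]],
  ],
)

```text
time_s: 21.55
position: [0.4835, -0.0617, 0.0958]
tcp_rot: [[0.999, -0.053, 0.0], [-0.053, -0.999, -0.0], [0.0, 0.0, -1.0]]
force: [0.3, -1.5, -2.3]
opening: 0.137
grasp_force: 30.0
```

>>> play_rows(
  moves=[
    [[0,0,2,0,0,0],[0,0,2,0,0,0],[0,0,0,0,0,0],[0,0,0,0,0,0]],
  ],
)

```text
time_s: 21.95
position: [0.4834, -0.0617, 0.0917]
tcp_rot: [[0.999, -0.053, -0.0], [-0.053, -0.999, 0.0], [-0.0, -0.0, -1.0]]
force: [0.0, -0.0, -1.4]
opening: 0.133
grasp_force: 30.0
```

>>> play_rows(
  moves=[
    [[0,0,2,0,0,0],[0,0,2,0,0,0],[0,0,0,0,0,0],[0,0,0,0,0,0]],
  ],
)

```text
time_s: 22.35
position: [0.4834, -0.0617, 0.0877]
tcp_rot: [[0.999, -0.053, -0.0], [-0.053, -0.999, 0.0], [-0.0, -0.0, -1.0]]
force: [0.1, 0.6, -0.5]
opening: 0.134
grasp_force: 30.0
```

>>> play_rows(
  moves=[
    [[0,0,2,0,0,0],[0,0,2,0,0,0],[0,0,0,0,0,0],[0,0,0,0,0,0]],
  ],
)

```text
time_s: 22.75
position: [0.4834, -0.0617, 0.0836]
tcp_rot: [[0.999, -0.053, -0.0], [-0.053, -0.999, 0.0], [-0.0, -0.0, -1.0]]
force: [0.1, -0.6, -0.8]
opening: 0.135
grasp_force: 30.0
```

>>> play_rows(
  moves=[
    [[0,0,2,0,0,0],[0,0,2,0,0,0],[0,0,0,0,0,0],[0,0,0,0,0,0]],
  ],
)

```text
time_s: 23.15
position: [0.4837, -0.0618, 0.08]
tcp_rot: [[0.999, -0.053, 0.0], [-0.053, -0.999, -0.0], [0.001, 0.0, -1.0]]
force: [0.4, 0.3, 2.7]
opening: 0.131
grasp_force: 30.0
```

>>> play_rows(
  moves=[
    [[0,0,2,0,0,0],[0,0,2,0,0,0],[0,0,0,0,0,0],[0,0,0,0,0,0]],
  ],
)

```text
time_s: 23.55
position: [0.4837, -0.0618, 0.076]
tcp_rot: [[0.999, -0.053, 0.001], [-0.053, -0.999, -0.0], [0.001, 0.0, -1.0]]
force: [-0.6, 0.3, 5.5]
opening: 0.134
grasp_force: 30.0
```

>>> play_rows(
  moves=[
    [[0,0,2,0,0,0],[0,0,1,0,0,0],[0,0,0,0,0,0],[0,0,0,0,0,0]],
  ],
)

```text
time_s: 23.95
position: [0.4837, -0.0618, 0.0734]
tcp_rot: [[0.999, -0.053, 0.001], [-0.053, -0.999, -0.0], [0.001, 0.0, -1.0]]
force: [-1.2, 1.4, 10.3]
opening: 0.133
grasp_force: 30.0
```

>>> play_rows(
  moves=[
    [[0,0,1,0,0,0],[0,0,0,0,0,0],[0,0,0,0,0,0],[0,0,0,0,0,0]],
  ],
)

```text
time_s: 24.35
position: [0.4838, -0.0619, 0.0733]
tcp_rot: [[0.999, -0.053, 0.001], [-0.053, -0.999, -0.001], [0.001, 0.001, -1.0]]
force: [-2.0, 0.4, 16.5]
opening: 0.136
grasp_force: 30.0
```

```bash
python3 -c "
from h import *
s=bot.read_state();print(s['moment'],s['force'],s['position'],s['opening'],s['grasp_force'])"
```

```text
[0.15144331 0.52746981 0.05314057] [-1.98528343  0.38859638 16.54701944] [ 0.48383021 -0.06189214  0.07331005] 0.13632006417489445 30.01441866159439
```

```bash
python3 -c "
from rig import bot
print(bot.hand_in())"
```

```text
the job is handed in; nothing more can be done
None
```

I handed the job in with both fasteners at their end stops and the larger black knob on the spindle, gripped at about 30 N and pressed in to the bottom stop; no verdict came back. I never steered near the bearing, ball joint or grease tub, but did not check their positions at the end.

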